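# Isolate the track power and plug the signal into the display board

### The arm

A 6-joint arm with a two-finger parallel gripper is mounted at the origin on the work surface. World frame = base frame: x ahead of the robot, y to its left, z up, the work surface at z = 0. Lengths are in m, angles in degrees, forces in N, time in s.
With the tool pointing down it reaches from about 0.25 to 0.725 m from the base axis. Payload 9.7 kg.
Tool frame: the origin (TCP) lies midway between the tips of the shut fingers; the grasp point (between the pads) lies 19 mm behind it; x points along the fingers, y is the direction in which the jaws open and shut, and the axes are right-handed (so a half turn about x gives the same grasp; the last joint's range is limited). The gripper opens to 85 mm and grips with 20 to 120 N. Pads are 22 mm wide; open, the fingers measure 114 mm over their backs; the gripper's body (76 mm by 85 mm) begins 54 mm behind the grasp point. The pads swing forward as they close: fully open they stand 13 mm farther back than shut.
Start: joints at [-74.37, 4.979, 10.078, 95.1, 0, 90], TCP at [0.148, -0.53, 0.231] pointing down, gripper open.
Joint ranges: [-179.16, 179.16], [-48.56, 103.87], [-65.8, 70.77], [-126.05, 130.52], [-82.76, 87.17], [-180, 180]. Speed limits (degrees/s): [127.2, 127.2, 147.25, 180, 180, 180].

### API

Orientations are given as [roll, pitch, yaw] about the fixed x, y, z axes, in that order (R = Rz(yaw) Ry(pitch) Rx(roll)).
In Python, from workcell import bot, cams gives the robot as it stands.
- The arm moves only by the tool apply_moves, never from a script. Its argument "commands" is a list of rows, each a list of 5 numbers: the shift along the tool's x, y, z in m, then the turn about the tool's x in rad, then the opening, from -1 (shut) to 1 (fully open). In form: [[tx, ty, tz, roll, hand], ...]. A call has 1 to 12 rows; each row is the pose to reach, as a shift and turn from the pose measured when the call began, along the tool's axes at that moment; what a row does not reach only later rows make up. A row lasts 1/10 s, in which the tool goes at most 50 mm and 8.59 degrees, less where a joint would pass 70% of its speed; a pose out of reach is approached as far as the arm can. A call with a gripper value outside its range is refused whole. The fingers move at their own pace and stop on an object; "newtons" is the grip in N (left out, the last holds). Time passes only in rows, so rows that repeat a pose let the fingers close. It gives the time, the measured TCP pose, the force and the opening at its end, in the units of the state.
- bot.get_obs(): the state, without advancing time (a new reading comes with each control period).
- cams.camera(name): name is "scene" or "side" or "wrist"; returns a dict with "frame" (420x560x3 uint8, blue, green, red), "depth" (420x560 float32, m along the optical axis (not along the pixel's ray), 0 where there is no reading), "camera_matrix" (3x3 intrinsics, pixels), "R" (3x3) and "t" (3): a world point X has camera coordinates R X + t; the wrist camera has in their place "mount" (4x4, takes a point from camera to tool coordinates, whose origin is the TCP and whose axes are the tool frame's). Camera axes: x right, y down, z forward; pixel columns grow to the right and rows downward; lengths in m; the calibration is good to about 2 mm. The wrist camera is an equidistant fisheye: a pixel r from the principal point sees the ray r / f radians off the axis. A picture is of the moment at which its call begins: read the wrist's pose just before it.
- bot.job_done(): hands the job in, once; it reports no verdict.
Trained networks look in the newest picture that a camera, given by its name, has taken for a name from the list of things; names that differ only in an ending like _2 or _b are one class to them, and where a whole thing is asked for, a point or a joint stands for the part that bears it (a point fixed in the world has none). Each returns a list of dicts, best first, with "confidence" (0 to 1); they miss things now and then, are a little off and sometimes report something else, mostly with a low value. They report only what shows in the picture. A call takes as long as a camera call. They do not tell look-alikes from the thing itself.
- cams.spot_in(name, camera): "rect" ([left, top, right, bottom] in pixels, round what is visible of it).
The state is a dict: "time": time; "q": joint angles; "qd": joint speeds; "joint_efforts": joint torques, N m; "ee_pos": TCP position; "tcp_rot": TCP orientation; "wrist_force": force on the tool from outside, world axes, zero at the start; "torque": the same for the moment, N m; "opening": finger opening in m.
Only numpy, scipy, OpenCV 4.12 (cv2) and the standard library are available. Lean on these libraries where they do the work, as an engineer would, in place of code of your own. Each camera call takes 0.05 s, during which the arm holds its last target. There are 200 camera calls.

### The job

On the grey console press the red key fully down so that it latches and the green key pops up: that turns the track power off. Then take the black two-light signal from the wooden stand and plug it fully home, foot flat on the plate and standing square to it, into the sloping display board: its socket is an unmarked blind hole somewhere along the middle line of the dark plate, so slide the tip of the pin lightly along that line until it drops in. Leave the signal standing there, handle it gently, and do not disturb the other pieces or the goods on the table.

Things in the scene. Friction and masses are not known exactly. Their poses are not given: they have to be found in the camera images.
- key_red_top (a point): centre of the top of the red key, cap 26 (x) x 22 (y) mm, one of the pair on the fixed grey console (120 x 150 mm, 45 mm high). The green key is 40 mm from it along this point's +y. A key that is up has its top 64 mm above the table, 16 mm above the black strip round it; latched it is 8 mm lower. z is up; keys move straight down
- key_red (a joint): depth of the red key (power off), m: 0 up, 0.008 fully down and latched; up at the start. Interlocked: pressing one key down (about 3 N) lifts the latched one by as much; a key stays where it is left, so press right to the stop
- key_green (a joint): depth of the green key (power on), m: 0 up, 0.008 latched; latched at the start
- signal_mid (a point): middle of the post of the loose signal (70 g), 40 mm above the foot's underside: black round foot 36 mm across, 8 mm thick; brass pin below it 12 mm in diameter, 18 mm long, its last 8 mm tapering to 4 mm; square grey post 12 x 12 mm up to 60 mm; black head 12 (x) x 28 (y) mm from 60 to 94 mm, red and green lens on its -x face. z runs up the post; grip across x, where post and head are flush
- stand: fixed wooden stand, 230 (x) x 60 (y) x 30 mm, origin at the centre of its underside, z up, with three 15 mm through holes 80 mm apart along x. Signal, lamp and marker stand upright in them, feet on its top, in any order, their x axes across the row within 0.1 rad
- face: face of the fixed display board, 230 (y) x 130 (x) mm, sloping 30 degrees, facing the robot. Origin at the centre of the dark plate, on its surface, 75 mm above the table; x up the slope, y level, z square out. Bare flat plate for y -50 to 50, x -45 to 45 mm; green strips beyond are 2.5 mm higher. Blind socket, 14 mm wide, 20 mm deep, on the line x = 0 at an unknown y between -30 and 30 mm
- lamp: bystander: green lamp post with a yellow ball on top, 88 mm above its foot's underside (the origin), of the same foot and pin, in the stand
- marker: bystander: white post with a yellow disc, 90 mm above its foot's underside (the origin), of the same foot and pin, in the stand
- loco_box: bystander: loose red carton, 70 x 270 x 60 mm, origin under its centre
- wagon_box: bystander: loose blue carton, 60 x 130 x 50 mm, origin under its centre
- wagon: bystander: loose brown model wagon, 40 x 110 x 47 mm, origin under its centre
- mug: bystander: loose white mug, 80 mm across and 90 mm high, origin under its centre
- driver: bystander: loose screwdriver with an orange handle lying on the table
Things that resemble listed ones, but are neither listed nor needed, are in the scene too. What is shaped like the part that bears key_red_top but purple is not meant.

How it is judged (in metres and radians):
On the way, in this order (a step that is already met when the one before it is completed fails the run):
1. the red key is latched and the green one has popped up, with the signal still in the stand (value of joint key_red above 0.006 m and value of joint key_green below 0.002 m and distance of signal_mid from where it was at the start of the episode below 0.01 m), for 0.2 s.
2. the signal has been lifted clear of the stand (value of joint key_red above 0.006 m and value of joint key_green below 0.002 m and z of signal_mid in the frame of stand above 0.1 m), for 0.1 s.
3. the pin's tip is on the bare plate, not yet in the socket (contact force between signal and face above 0.5 N and z of signal_mid in the frame of face between 0.05 and 0.064 m), for 0.02 s.
4. the signal's pin is home in the socket (value of joint key_red above 0.006 m and value of joint key_green below 0.002 m and z of signal_mid in the frame of face between 0.034 and 0.043 m and angle between the z axis of signal_mid and the z axis of face, either way round below 0.14 rad and x of signal_mid in the frame of face between -0.012 and 0.012 m and y of signal_mid in the frame of face between -0.044 and 0.044 m), for 0.2 s.
At the end, for the whole second after the job is handed in: Red key down over 6 mm, green up within 2 mm; signal let go, at rest, pin in the socket: foot within 3 mm of the plate, post square to it within 0.14 rad, within 12 mm of its middle line and 44 mm of its centre; lamp and marker within 15 mm, goods within 20 mm of where they stood (all of step 4 and linear speed of signal below 0.02 m/s and contact force between the fingers and signal below 0.1 N and distance of each of loco_box, wagon_box, wagon, mug, driver from where it was at the start of the episode below 0.02 m and distance of each of lamp, marker from where it was at the start of the episode below 0.015 m); the robot touches nothing.
It fails at once if the signal is pressed or knocked against the display board with more than 80 N (contact force between signal and face above 80 N).
It fails at once if the lamp or the marker is moved more than 15 mm (distance of any of lamp, marker from where it was at the start of the episode above 0.015 m).
It fails at once if a carton, the wagon, the mug or the screwdriver is moved more than 20 mm (distance of any of loco_box, wagon_box, wagon, mug, driver from where it was at the start of the episode above 0.02 m).
It also fails if it takes over 72 s, if anything falls off the work surface, if the arm or the gripper's body presses on something with over 40 N, if the wrist force passes 120 N, or if a joint passes its speed limit or range.

## Working session

There is one attempt and no reset: what is moved stays moved. The work goes in short steps, Python scripts to look and compute and a tool call to move; the robot and the scene stay as the last step left them, time stands still between calls to the robot, and variables do not carry over. Pictures are saved under pics/ and viewed, about 8 in all and at most 12, crops included, and the job is handed in when it is done.

Besides the shell and the picture viewer there is one more tool, called after "Request:" as name(argument=value, ...), one argument or row to a line, values as JSON. apply_moves: Moves the arm, as the interface text tells. Its arguments: {"type":"object","properties":{"commands":{"type":"array"},"newtons":{"type":"number"}},"required":["commands"]}

```bash
mkdir -p pics; ls; cat > h.py <<'E'
import numpy as np, cv2
from scipy.spatial.transform import Rotation as Ro
from workcell import bot, cams
def obs(): return bot.get_obs()
def toolR(o): return Ro.from_euler('xyz',o['tcp_rot'],degrees=True).as_matrix()
def world(c,u,v,d=None):
    K=c['camera_matrix']
    if d is None: d=c['depth'][int(round(v)),int(round(u))]
    p=np.array([(u-K[0,2])/K[0,0]*d,(v-K[1,2])/K[1,1]*d,d])
    return c['R'].T@(p-c['t'])
def cloud(c):
    K=c['camera_matrix'];d=c['depth'];v,u=np.mgrid[:420,:560]
    p=np.stack([(u-K[0,2])/K[0,0]*d,(v-K[1,2])/K[1,1]*d,d],-1)
    return (p-c['t'])@c['R']
E
python3 - <<'E'
from h import *
import pickle
print(obs())
im=[]
for n in ['scene','side']:
    c=cams.camera(n); pickle.dump(c,open(n+'.pkl','wb')); im.append(c['frame'])
    print(n,c['camera_matrix'].tolist(), (-c['R'].T@c['t']).round(3))
    P=cloud(c)
    for k in ['key_red_top','key_red','key_green','signal_mid','stand','face','lamp','marker','loco_box','wagon_box','wagon','mug','driver']:
        for r in cams.spot_in(k,n)[:3]:
            l,t,rr,b=[int(x) for x in r['rect']]
            m=P[(t+b)//2,(l+rr)//2]
            print(k,np.round(r['rect']).astype(int).tolist(),round(r['confidence'],2),m.round(3))
    cv2.imwrite(f'pics/{n}1.png',cv2.resize(c['frame'],(800,600)))
E
```

```text
pics
{'time': 0.0, 'q': array([-7.43700782e+01,  5.00996498e+00,  1.00340224e+01,  9.50994027e+01,
        1.67931640e-03,  9.00029670e+01]), 'qd': array([0.02507615, 0.02583794, 0.00787824, 0.13013621, 0.10322063,
       0.03520258]), 'joint_efforts': array([ 1.95059176e-03, -5.20400262e+01,  4.64795959e+01,  1.68499374e-02,
        1.86722568e-04, -4.01378003e-06]), 'ee_pos': array([ 0.14812799, -0.52943617,  0.23059009]), 'tcp_rot': array([-91.27384338,  89.92463591, 104.35311035]), 'wrist_force': array([-0.42612608,  0.24094156, -0.59256844]), 'torque': array([0.02576815, 0.00518031, 0.01328442]), 'opening': 0.0853026686349812}
scene [[537.0519669490994, 0.0, 278.45077064154805], [0.0, 537.0519669490994, 215.09722340234853], [0.0, 0.0, 1.0]] [ 1.216 -0.702  0.737]
key_red [323, 188, 333, 197] 0.6 [0.532 0.222 0.062]
key_green [327, 187, 341, 189] 0.61 [0.522 0.259 0.057]
key_green [284, 144, 293, 148] 0.49 [0.282 0.355 0.061]
signal_mid [152, 278, 173, 331] 0.8 [ 0.58  -0.313  0.078]
stand [102, 269, 182, 354] 0.68 [ 0.52  -0.323  0.029]
stand [395, 172, 446, 219] 0.59 [0.705 0.3
[... 1309 characters left out ...]
21, 129, 331, 159] 0.69 [ 0.41  -0.411 -0.003]
marker [296, 127, 312, 158] 0.49 [ 0.489 -0.302  0.072]
loco_box [158, 191, 204, 293] 0.7 [0.769 0.114 0.059]
loco_box [321, 130, 330, 158] 0.53 [ 0.417 -0.402 -0.001]
wagon_box [196, 142, 234, 182] 0.97 [ 0.748 -0.214  0.05 ]
wagon_box [161, 192, 204, 290] 0.3 [0.765 0.111 0.059]
wagon [322, 240, 362, 284] 0.55 [0.388 0.132 0.047]
wagon [241, 176, 303, 265] 0.31 [0.559 0.046 0.081]
mug [155, 336, 215, 400] 0.92 [0.703 0.389 0.005]
mug [323, 130, 332, 157] 0.51 [ 0.418 -0.288  0.082]
mug [264, 144, 337, 171] 0.36 [ 0.495 -0.289  0.028]
driver [306, 200, 353, 213] 0.83 [ 0.41  -0.086  0.018]
driver [268, 122, 282, 154] 0.46 [ 0.578 -0.309  0.076]
```

View pics/scene1.png

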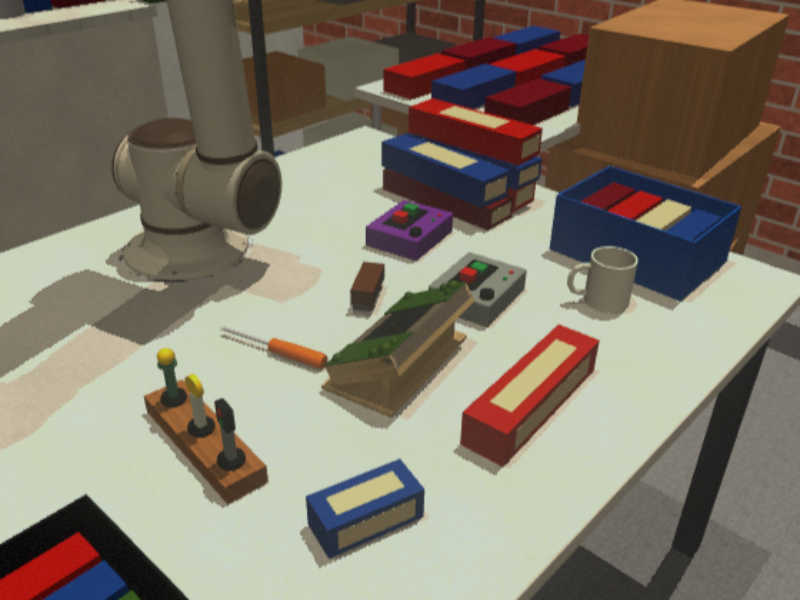

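View pics/side1.png

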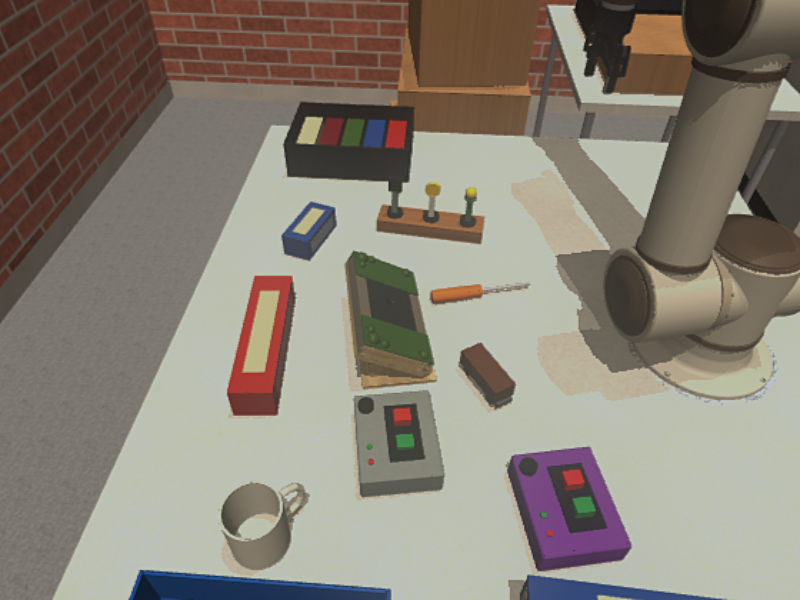

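The signal is the black-headed post at side pixel (395,200), at the far end of the stand. The target red key is the one on the grey console at side (402,415); the look-alike is on the purple console at (572,478). The tool can only point down, so the signal will have to pivot about 30° in the jaws. Next I measure the geometry.

```bash
python3 - <<'E'
from h import *
import pickle
for n in ['scene','side']:
    c=pickle.load(open(n+'.pkl','rb'));P=cloud(c);f=c['frame'];hsv=cv2.cvtColor(f,cv2.COLOR_BGR2HSV)
    H,S,V=[hsv[...,i].astype(int) for i in range(3)]
    ok=c['depth']>0
    box=lambda a,b,cc,d,e,g: ok&(P[...,0]>a)&(P[...,0]<b)&(P[...,1]>cc)&(P[...,1]<d)&(P[...,2]>e)&(P[...,2]<g)
    def rep(nm,m):
        if m.sum(): q=P[m]; print(n,nm,m.sum(),'mean',q.mean(0).round(4),'min',np.percentile(q,3,0).round(3),'max',np.percentile(q,97,0).round(3))
    kb=box(.45,.6,.18,.33,.04,.075)
    rep('red',kb&((H<8)|(H>172))&(S>120)&(P[...,2]>.058))
    rep('green',kb&(H>45)&(H<80)&(S>100)&(P[...,2]>.05))
    rep('console top',box(.42,.65,.14,.36,.042,.048))
    q=P[box(.42,.65,.14,.38,.042,.048)][:,:2]
    print('console rect',cv2.minAreaRect((q*1000).astype(np.float32)))
    # signal
    rep('sig head',box(.54,.62,-.36,-.26,.095,.135)); rep('sig post',box(.54,.61,-.36,-.26,.045,.08))
    q=P[box(.35,.66,-.42,-.22,.026,.034)]
    print('stand rect',cv2.minAreaRect((q[:,:2]*1000).astype(np.float32)))
    for nm,a,b in (('lamp',.38,.45),('marker',.46,.53)): rep(nm,box(a,b,-.36,-.26,.06,.135))
    # plate: dark grey low saturation on board
    m=box(.46,.68,-.14,.14,.03,.12)&(V<90)&(S<70)
    q=P[m]; 
    for _ in range(4):
        ce=q.mean(0); nv=np.linalg.svd(q-ce,full_matrices=False)[2][2]; nv*=np.sign(nv[2]); q=q[abs((q-ce)@nv)<.004]
    print('plate',len(q),ce.round(4),'n',nv.round(3),'tilt',np.degrees(np.arccos(nv[2])),'yaw',np.degrees(np.arctan2(-nv[1],-nv[0])))
    r=cv2.minAreaRect((q[:,:2]*1000).astype(np.float32)); print(r, 'z range',np.percentile(q[:,2],[1,99]))
    g=box(.46,.68,-.14,.16,.03,.13)&(H>35)&(H<80)&(S>80); q=P[g]; rep('greenstrips',g)
    print(cv2.minAreaRect((q[:,:2]*1000).astype(np.float32)))
a=cv2.imread('pics/side1.png')
s=pickle.load(open('side.pkl','rb'))['frame']
cr=cv2.resize(s[115:175,250:350],(800,480),interpolation=cv2.INTER_CUBIC)
cv2.imwrite('pics/crop.png',cr)
E
```

```text
scene red 61 mean [0.5281 0.2283 0.0623] min [0.515 0.217 0.059] max [0.54  0.24  0.065]
scene green 48 mean [0.5211 0.2698 0.0544] min [0.508 0.258 0.051] max [0.532 0.281 0.057]
scene console top 876 mean [0.539  0.2579 0.0445] min [0.475 0.186 0.042] max [0.596 0.322 0.047]
console rect ((534.7713012695312, 251.18524169921875), (120.64143371582031, 153.6436767578125), 9.583362579345703)
scene sig head 224 mean [ 0.5799 -0.3184  0.1137] min [ 0.563 -0.323  0.096] max [ 0.59  -0.311  0.125]
scene sig post 130 mean [ 0.5784 -0.3175  0.0623] min [ 0.568 -0.323  0.046] max [ 0.582 -0.311  0.079]
stand rect ((495.3645935058594, -306.1098937988281), (62.32196044921875, 235.50120544433594), 83.31434631347656)
scene lamp 264 mean [ 0.4212 -0.2993  0.0951] min [ 0.41  -0.308  0.062] max [ 0.428 -0.288  0.117]
scene marker 262 mean [ 0.4992 -0.3082  0.0941] min [ 0.484 -0.312  0.061] max [ 0.512 -0.301  0.119]
plate 439 [0.5565 0.0203 0.0731] n [-0.461 -0.095  0.882] tilt 28.086043437718928 yaw 11.686935447357135
((565.956298828125, 7.188041687011719), (108.73352813720703, 215.09259033203125
[... 918 characters left out ...]
.07329559326172, 229.97967529296875), 82.40419006347656)
side lamp 112 mean [ 0.4132 -0.2898  0.0959] min [ 0.402 -0.299  0.063] max [ 0.423 -0.28   0.117]
side marker 128 mean [ 0.4917 -0.3019  0.0971] min [ 0.479 -0.309  0.062] max [ 0.506 -0.297  0.12 ]
plate 735 [0.5532 0.0165 0.074 ] n [-0.476 -0.096  0.874] tilt 29.042216146458152 yaw 11.39368443879149
((558.5377197265625, 24.495887756347656), (109.13005065917969, 218.1312713623047), 10.789907455444336) z range [0.05283495 0.10426732]
side greenstrips 1442 mean [0.5523 0.0342 0.0795] min [ 0.491 -0.09   0.048] max [0.617 0.13  0.111]
((554.9535522460938, 16.985992431640625), (111.29241180419922, 231.31289672851562), 11.448790550231934)
```

View pics/crop.png

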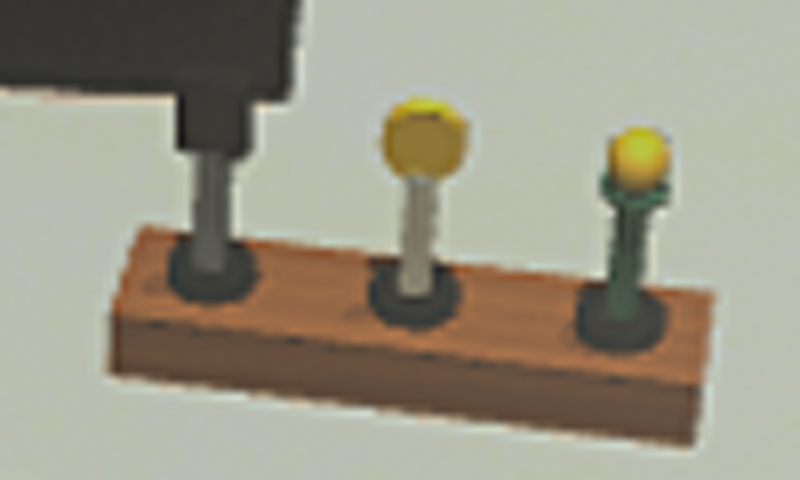

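Crop confirms the signal on the left at (210,180), the marker at (415,200) and the lamp at (635,230). I'll write a planner helper, then press the key.

```bash
cat >> h.py <<'E'
def plan(target,jaw=None):
    """tool-frame shift and roll to bring TCP to target, tool y to world angle jaw (mod 180)"""
    o=obs();R=toolR(o);s=R.T@(np.array(target)-o['ee_pos']); r=0
    cur=np.degrees(np.arctan2(R[1,1],R[0,1]))
    if jaw is not None:
        d=(jaw-cur+90)%180-90; r=-np.radians(d)  # tool x points down
    print('shift',s.round(4),'roll',round(r,4),'| jaw',cur.round(1),'tcp',o['ee_pos'].round(4),'ax',R[:,0].round(3),'F',o['wrist_force'].round(1),'op',round(o['opening'],4),'t',o['time'],'q6',o['q'][5].round(0))
E
python3 -c "
from h import *
plan([.5255,.2315,.12],10); plan([.5255,.2315,.12],100)"
```

```text
shift [ 0.1113 -0.6314 -0.5684] roll -1.4726 | jaw -74.4 tcp [ 0.1482 -0.5297  0.2313] ax [-0.  0. -1.] F [ 0.2  0.1 -1. ] op 0.0853 t 1.4 q6 90.0
shift [ 0.1113 -0.6314 -0.5684] roll 0.0982 | jaw -74.4 tcp [ 0.1482 -0.5297  0.2313] ax [-0.  0. -1.] F [ 0.2  0.1 -1. ] op 0.0853 t 1.4 q6 90.0
```

Request:
apply_moves(
  commands=[
    [0,-0.631,-0.568,0.098,-1],
    [0,-0.631,-0.568,0.098,-1],
    [0,-0.631,-0.568,0.098,-1],
    [0,-0.631,-0.568,0.098,-1],
    [0,-0.631,-0.568,0.098,-1],
    [0,-0.631,-0.568,0.098,-1],
    [0,-0.631,-0.568,0.098,-1],
    [0,-0.631,-0.568,0.098,-1],
    [0,-0.631,-0.568,0.098,-1],
    [0,-0.631,-0.568,0.098,-1],
    [0,-0.631,-0.568,0.098,-1],
    [0,-0.631,-0.568,0.098,-1],
  ],
  newtons=40,
)

```text
time: 2.6
ee_pos: [0.4151, 0.0101, 0.2316]
tcp_rot: [165.4, 89.9, -4.5]
wrist_force: [1.7, -1.3, -0.1]
opening: -0.0001
```

Request:
apply_moves(
  commands=[
    [0,-0.25,-0.22,0,-1],
    [0,-0.25,-0.22,0,-1],
    [0,-0.25,-0.22,0,-1],
    [0,-0.25,-0.22,0,-1],
    [0,-0.25,-0.22,0,-1],
    [0,-0.25,-0.22,0,-1],
  ],
)

```text
time: 3.2
ee_pos: [0.5728, 0.1486, 0.2312]
tcp_rot: [-89.6, 88.3, 104.2]
wrist_force: [0.5, -0.3, 0.5]
opening: 0.0
```

```bash
python3 -c "
from h import *
plan([.5255,.2315,.10],100)"
```

```text
shift [ 0.1338 -0.0879  0.0261] roll 0.0664 | jaw -76.2 tcp [0.5728 0.1486 0.2312] ax [-0.007  0.028 -1.   ] F [ 0.5 -0.3  0.5] op 0.0 t 3.2 q6 180.0
```

q6 reached its limit, so I'll turn the jaw to 10° to bring it back.

Request:
apply_moves(
  commands=[
    [0.03,-0.088,0.026,-1.504,-1],
    [0.03,-0.088,0.026,-1.504,-1],
    [0.03,-0.088,0.026,-1.504,-1],
    [0.06,-0.088,0.026,-1.504,-1],
    [0.06,-0.088,0.026,-1.504,-1],
    [0.06,-0.088,0.026,-1.504,-1],
    [0.09,-0.088,0.026,-1.504,-1],
    [0.09,-0.088,0.026,-1.504,-1],
    [0.09,-0.088,0.026,-1.504,-1],
    [0.09,-0.088,0.026,-1.504,-1],
    [0.09,-0.088,0.026,-1.504,-1],
    [0.09,-0.088,0.026,-1.504,-1],
  ],
)

```text
time: 4.4
ee_pos: [0.5259, 0.2304, 0.1438]
tcp_rot: [-175.6, 88.3, 104.2]
wrist_force: [-1.1, -0.0, 0.4]
opening: -0.0
```

```bash
python3 - <<'E'
from h import *
plan([.5255,.2315,.075],10)
c=cams.camera('wrist'); cv2.imwrite('pics/w1.png',c['frame']); print(c['mount'].round(3).tolist(),c['camera_matrix'].round(1).tolist())
print([ (k,cams.spot_in(k,'wrist')) for k in ('key_red','key_green')])
E
```

```text
shift [ 0.0688 -0.0001  0.0008] roll -0.0046 | jaw 9.7 tcp [0.5259 0.2304 0.1438] ax [-0.007  0.028 -1.   ] F [-1.1 -0.   0.4] op -0.0 t 4.4 q6 103.0
[[0.002, -0.281, 0.96, -0.143], [1.0, 0.001, -0.001, -0.002], [-0.0, 0.96, 0.281, -0.071], [0.0, 0.0, 0.0, 1.0]] [[325.2, 0.0, 274.9], [0.0, 325.2, 209.7], [0.0, 0.0, 1.0]]
[('key_red', [{'rect': [5.0, 64.3, 39.9, 95.2], 'confidence': 0.92}, {'rect': [253.7, 198.1, 291.2, 229.9], 'confidence': 0.59}, {'rect': [268.0, 333.5, 281.6, 358.3], 'confidence': 0.54}]), ('key_green', [{'rect': [9.5, 24.5, 39.4, 53.8], 'confidence': 0.88}, {'rect': [254.3, 148.0, 286.4, 177.8], 'confidence': 0.58}])]
```

View pics/w1.png

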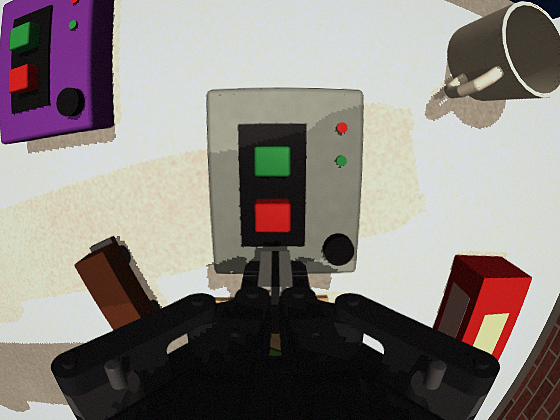

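Wrist view: the grey console is below, with the red key at (272,215) and the green at (272,161). I'll check the key position from this view.

```bash
cat >> h.py <<'E'
def wpix(c,o,u,v,z=None,d=None):
    K=c['camera_matrix'];x=(u-K[0,2])/K[0,0];y=(v-K[1,2])/K[0,0];th=np.hypot(x,y)
    ray=np.array([x/th*np.sin(th),y/th*np.sin(th),np.cos(th)]) if th>0 else np.array([0,0,1.])
    M=c['mount'];R=toolR(o);rw=R@M[:3,:3]@ray;cw=o['ee_pos']+R@M[:3,3]
    if z is not None: return cw+rw*(z-cw[2])/rw[2]
    return cw+rw/ray[2]*(c['depth'][int(v),int(u)] if d is None else d)
E
python3 - <<'E'
from h import *
o=obs();c=cams.camera('wrist');f=cv2.cvtColor(c['frame'],cv2.COLOR_BGR2HSV).astype(int)
m=(f[...,1]>120)&((f[...,0]<8)|(f[...,0]>172))&(f[...,2]>180);m[:190]=0;m[240:]=0;m[:,:245]=0;m[:,300:]=0
v,u=np.nonzero(m);print(u.mean(),v.mean(),np.ptp(u),np.ptp(v))
print(wpix(c,o,u.mean(),v.mean(),z=.064),wpix(c,o,u.mean(),v.mean()))
print('plate',[wpix(c,o,274,340).round(3)])
E
```

```text
272.2878787878788 217.2062937062937 32 27
[0.52118341 0.23176647 0.064     ] [0.52115797 0.23196179 0.06468763]
plate [array([0.54 , 0.129, 0.07 ])]
```

Request:
apply_moves(
  commands=[
    [0.03,-0.0026,-0.002,0,-1],
    [0.06,-0.0026,-0.002,0,-1],
    [0.074,-0.0026,-0.002,0,-1],
    [0.078,-0.0026,-0.002,0,-1],
    [0.08,-0.0026,-0.002,0,-1],
    [0.082,-0.0026,-0.002,0,-1],
    [0.084,-0.0026,-0.002,0,-1],
    [0.086,-0.0026,-0.002,0,-1],
    [0.087,-0.0026,-0.002,0,-1],
    [0.088,-0.0026,-0.002,0,-1],
    [0.088,-0.0026,-0.002,0,-1],
  ],
)

```text
time: 5.7
ee_pos: [0.5228, 0.2345, 0.0563]
tcp_rot: [-177.8, 88.3, 102.1]
wrist_force: [1.9, -0.9, 2.4]
opening: -0.0
```

Request:
apply_moves(
  commands=[
    [0.001,0,0,0,-1],
    [0.002,0,0,0,-1],
    [0.003,0,0,0,-1],
    [0.003,0,0,0,-1],
  ],
)

```text
time: 6.1
ee_pos: [0.5231, 0.2346, 0.0559]
tcp_rot: [178.3, 88.3, 98.2]
wrist_force: [-6.2, -5.3, 22.1]
opening: 0.0002
```

Request:
apply_moves(
  commands=[
    [-0.02,0,0,0,-1],
    [-0.07,0,0,0,-1],
    [-0.12,0,0,0,-1],
    [-0.16,0,0,0,-1],
    [-0.16,0,0,0,-1],
  ],
)

```text
time: 6.6
ee_pos: [0.5251, 0.2306, 0.2219]
tcp_rot: [165.0, 88.1, 84.8]
wrist_force: [-0.3, -0.7, -0.1]
opening: -0.0003
```

```bash
python3 - <<'E'
from h import *
o=obs();c=cams.camera('wrist')
for s in ((258,302),(258,302)):
  pass
f=cv2.cvtColor(c['frame'],cv2.COLOR_BGR2HSV).astype(int)
for nm,m in (('red',(f[...,1]>120)&((f[...,0]<8)|(f[...,0]>172))&(f[...,2]>150)),('green',(f[...,1]>100)&(f[...,0]>45)&(f[...,0]<80))):
    n,l,st,ce=cv2.connectedComponentsWithStats(m.astype(np.uint8))
    for i in range(1,n):
        if st[i,4]>80: print(nm,st[i,4],ce[i].round(),wpix(c,o,*ce[i]).round(4))
plan([.573,-.314,.20],83)
E
```

```text
red 334 [65. 84.] [0.2832 0.3157 0.0648]
red 520 [272. 194.] [0.5209 0.2315 0.0564]
red 2477 [458. 283.] [0.7578 0.1657 0.0603]
green 550 [68. 50.] [0.2803 0.3531 0.0643]
green 679 [272. 154.] [0.5139 0.271  0.0647]
green 208 [223. 293.] [0.4866 0.1125 0.0531]
green 164 [275. 343.] [0.5506 0.0775 0.083 ]
shift [ 0.0017 -0.0455  0.545 ] roll -1.2767 | jaw 9.9 tcp [0.5245 0.2304 0.2187] ax [-0.     0.031 -1.   ] F [-0.2 -0.2 -0.4] op 0.0001 t 6.65 q6 103.0
```

Red at 56.4 mm and green at 64.7 mm, so the red key is latched. Now to the signal.

Request:
apply_moves(
  commands=[
    [0,-0.045,0.545,-1.277,0.2],
    [0,-0.045,0.545,-1.277,0.2],
    [0,-0.045,0.545,-1.277,0.2],
    [0,-0.045,0.545,-1.277,0.2],
    [0,-0.045,0.545,-1.277,0.2],
    [0,-0.045,0.545,-1.277,0.2],
    [0,-0.045,0.545,-1.277,0.2],
    [0,-0.045,0.545,-1.277,0.2],
    [0,-0.045,0.545,-1.277,0.2],
    [0,-0.045,0.545,-1.277,0.2],
    [0,-0.045,0.545,-1.277,0.2],
    [0,-0.045,0.545,-1.277,0.2],
  ],
)

```text
time: 7.85
ee_pos: [0.5725, -0.317, 0.1989]
tcp_rot: [103.0, 88.1, 95.9]
wrist_force: [-0.2, 0.5, 0.1]
opening: 0.051
```

```bash
python3 - <<'E'
from h import *
plan([.573,-.314,.20],83)
c=cams.camera('wrist');cv2.imwrite('pics/w2.png',c['frame']);np.save('w2d.npy',c['depth'])
for k in ('signal_mid','stand','marker'): print(k,cams.spot_in(k,'wrist'))
E
```

```text
shift [-0.001   0.003   0.0001] roll -0.0017 | jaw 82.9 tcp [ 0.5725 -0.317   0.1989] ax [-0.003  0.033 -0.999] F [-0.2  0.5  0.1] op 0.051 t 7.85 q6 -23.0
signal_mid [{'rect': [254.2, 175.8, 292.6, 237.9], 'confidence': 0.74}]
stand [{'rect': [241.5, 0.0, 303.3, 225.8], 'confidence': 0.66}]
marker []
```

View pics/w2.png

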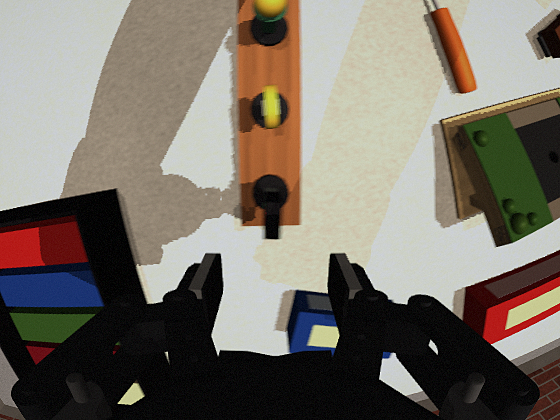

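Signal foot at (271,190), head going down to (272,237), centred between the fingers at (205/345,275). Measure it.

```bash
python3 - <<'E'
from h import *
o=obs();c=cams.camera('wrist');g=cv2.cvtColor(c['frame'],cv2.COLOR_BGR2GRAY).astype(int)
print('foot ctr',wpix(c,o,271,190,z=.038).round(4), wpix(c,o,271,190).round(4))
for v in (206,212,218,224,230,235):
    u=np.nonzero(g[v,255:292]<60)[0]+255
    if len(u): print(v,u.min(),u.max(),[wpix(c,o,x,v).round(4).tolist() for x in (u.min()+2,(u.min()+u.max())/2)])
E
```

```text
foot ctr [ 0.5675 -0.3135  0.038 ] [ 0.5641 -0.3134  0.0533]
206 257 281 [[0.5819, -0.3271, 0.0373], [0.5596, -0.3156, 0.1246]]
212 262 279 [[0.5636, -0.3196, 0.1241], [0.5641, -0.3151, 0.1245]]
218 262 279 [[0.5681, -0.3202, 0.1237], [0.5685, -0.3157, 0.1244]]
224 261 279 [[0.5723, -0.3215, 0.1241], [0.5731, -0.3166, 0.1236]]
230 263 278 [[0.5772, -0.3207, 0.1235], [0.5779, -0.3168, 0.123]]
235 263 277 [[0.581, -0.3212, 0.1234], [0.5813, -0.3177, 0.1239]]
```

Request:
apply_moves(
  commands=[
    [0.045,-0.001,0,0.025,0.2],
    [0.085,-0.002,0,0.025,0.2],
    [0.12,-0.003,0,0.025,0.2],
    [0.135,-0.003,0,0.025,0.2],
    [0.141,-0.003,0,0.025,0.2],
    [0.141,-0.003,0,0.025,0.2],
    [0.141,-0.003,0,0.025,0.2],
  ],
)

```text
time: 8.8
ee_pos: [0.5733, -0.312, 0.0614]
tcp_rot: [98.3, 88.2, 89.9]
wrist_force: [-0.9, 0.2, 0.1]
opening: 0.0512
```

Request:
apply_moves(
  commands=[
    [0,0,0,0,-0.4],
    [0,0,0,0,-0.6],
    [0,0,0,0,-0.7],
    [0,0,0,0,-0.8],
    [0,0,0,0,-1],
    [0,0,0,0,-1],
    [0,0,0,0,-1],
  ],
  newtons=20,
)

```text
time: 9.5
ee_pos: [0.5737, -0.3133, 0.0625]
tcp_rot: [95.3, 88.4, 86.9]
wrist_force: [-0.1, -5.0, 5.4]
opening: 0.012
```

```bash
python3 - <<'E'
from h import *
plan([.57,-.316,.058],83)
E
```

```text
shift [ 0.0044 -0.0034 -0.0032] roll -0.0251 | jaw 81.6 tcp [ 0.5737 -0.3133  0.0625] ax [ 0.002  0.029 -1.   ] F [-0.1 -5.   5.4] op 0.012 t 9.5 q6 -21.0
```

Gripped at 12.0 mm. With the pin half in its hole, I'll tilt the signal about the hole rim, away from the marker. Later I turn the tool half round so that it leans toward the robot.

Request:
apply_moves(
  commands=[
    [-0.003,0,0,0,-1],
    [-0.006,0,0,0,-1],
    [-0.0085,0,0,0,-1],
    [-0.0085,0,0,0,-1],
    [-0.0085,0,0.003,0,-1],
    [-0.0086,0,0.007,0,-1],
    [-0.0086,0,0.011,0,-1],
    [-0.0086,0,0.011,0,-1],
  ],
)

```text
time: 10.3
ee_pos: [0.5843, -0.3153, 0.0707]
tcp_rot: [98.4, 88.4, 90.0]
wrist_force: [-3.1, -4.5, -0.4]
opening: 0.0114
```

```bash
python3 - <<'E'
from h import *
plan([.5737,-.3133,.0625])
c=cams.camera('side');f=cv2.resize(c['frame'][110:185,240:350],(800,545),interpolation=cv2.INTER_CUBIC);cv2.imwrite('pics/s2.png',f)
E
```

```text
shift [ 0.0082  0.0002 -0.0107] roll 0 | jaw 81.6 tcp [ 0.5843 -0.3153  0.0707] ax [ 0.     0.028 -1.   ] F [-3.1 -4.5 -0.4] op 0.0114 t 10.3 q6 -21.0
```

View pics/s2.png

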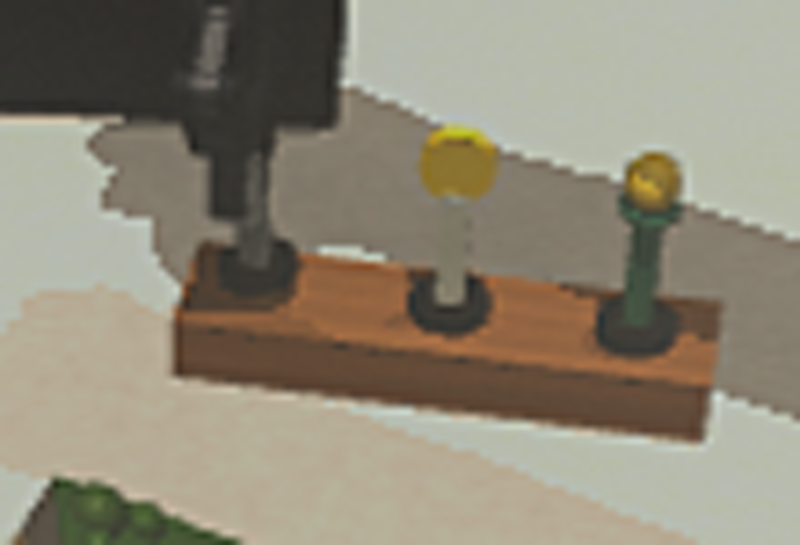

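The side crop shows the post at (250,200) leaning and pivoting in the jaws under about 3 N. Continue the arc.

Request:
apply_moves(
  commands=[
    [0.0003,0,0.0025,0,-1],
    [0.0008,0,0.005,0,-1],
    [0.0012,0,0.0075,0,-1],
    [0.0017,0,0.0105,0,-1],
    [0.0024,0,0.013,0,-1],
    [0.0032,0,0.0155,0,-1],
    [0.004,0,0.018,0,-1],
    [0.005,0,0.0203,0,-1],
    [0.0058,0,0.022,0,-1],
    [0.0058,0,0.022,0,-1],
  ],
)

```text
time: 11.35
ee_pos: [0.6059, -0.3183, 0.0646]
tcp_rot: [99.5, 88.4, 91.1]
wrist_force: [-2.9, -3.4, 0.9]
opening: 0.0115
```

Request:
apply_moves(
  commands=[
    [-0.01,0,-0.003,0,-1],
    [-0.03,0,-0.003,0,-1],
    [-0.07,0,-0.003,0,-1],
    [-0.11,0,-0.003,0,-1],
    [-0.13,0,-0.003,0,-1],
    [-0.13,0,-0.003,0,-1],
  ],
  newtons=40,
)

```text
time: 11.95
ee_pos: [0.6043, -0.3215, 0.1995]
tcp_rot: [85.7, 88.4, 77.3]
wrist_force: [0.5, 0.1, -0.4]
opening: 0.0115
```

```bash
python3 - <<'E'
from h import *
plan([.555,.02,.22],-78.7)
c=cams.camera('side');
import pickle;pickle.dump(c,open('s3.pkl','wb'))
f=cv2.resize(c['frame'][60:180,220:380],(800,600),interpolation=cv2.INTER_CUBIC);cv2.imwrite('pics/s3.png',f)
E
```

```text
shift [-0.0117  0.3311 -0.0986] roll -0.344 | jaw 81.6 tcp [ 0.6043 -0.3215  0.1995] ax [ 0.006  0.027 -1.   ] F [ 0.5  0.1 -0.4] op 0.0115 t 11.95 q6 -20.0
```

View pics/s3.png

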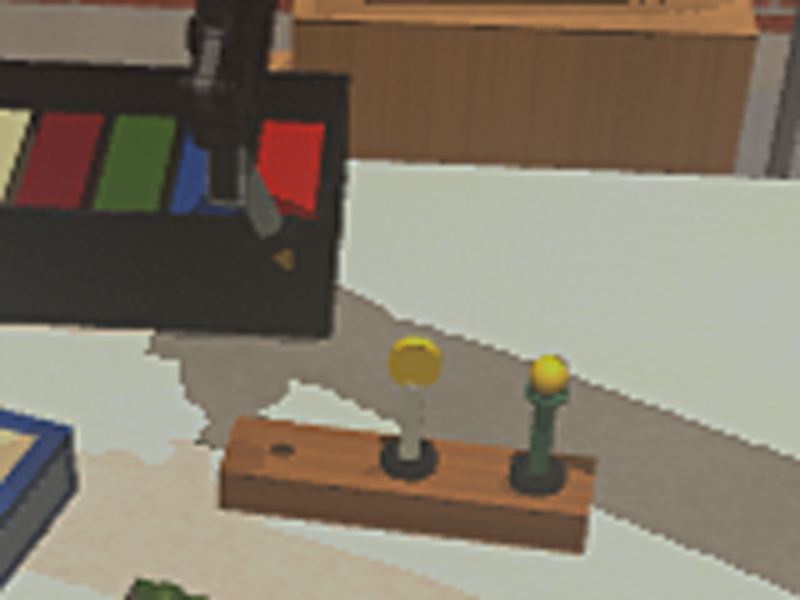

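Signal is off the stand and leaning about 30°: post at (240,170), brass tip at (285,258). The other two pieces are unmoved. I'll carry it to the board while turning the tool half round.

```bash
python3 - <<'E'
from h import *
import pickle
c=pickle.load(open('s3.pkl','rb'))
for u,v in ((277,111.6),(271,101),(268,94)): print(world(c,u,v).round(4))
plan([.531,-.028,.195],-78.7)
E
```

```text
[ 0.57   -0.3119  0.1658]
[ 0.5874 -0.3094  0.2004]
[ 0.5958 -0.3081  0.2224]
shift [ 0.0097  0.2794 -0.115 ] roll -0.3441 | jaw 81.6 tcp [ 0.6038 -0.3214  0.1968] ax [ 0.003  0.028 -1.   ] F [ 0.9 -0.5 -1.4] op 0.0115 t 12.0 q6 -20.0
```

Request:
apply_moves(
  commands=[
    [0,0.28,-0.115,2.798,-1],
    [0,0.28,-0.115,2.798,-1],
    [0,0.28,-0.115,2.798,-1],
    [0,0.28,-0.115,2.798,-1],
    [0,0.28,-0.115,2.798,-1],
    [0,0.28,-0.115,2.798,-1],
    [0,0.28,-0.115,2.798,-1],
    [0,0.28,-0.115,2.798,-1],
    [0,0.28,-0.115,2.798,-1],
    [0,0.28,-0.115,2.798,-1],
    [0,0.28,-0.115,2.798,-1],
    [0,0.28,-0.115,2.798,-1],
  ],
)

```text
time: 13.2
ee_pos: [0.5303, -0.0272, 0.2032]
tcp_rot: [-159.6, 88.3, 89.6]
wrist_force: [-0.1, -0.0, -1.1]
opening: 0.0114
```

```bash
python3 - <<'E'
from h import *
plan([.531,-.028,.195],-78.7)
E
```

```text
shift [0.0081 0.001  0.0008] roll 1.0114 | jaw -20.8 tcp [ 0.5303 -0.0272  0.2032] ax [ 0.    0.03 -1.  ] F [-0.1 -0.  -1.1] op 0.0114 t 13.2 q6 107.0
```

Request:
apply_moves(
  commands=[
    [0,0.001,0.001,1.011,-1],
    [0.01,0.001,0.001,1.011,-1],
    [0.02,0.001,0.001,1.011,-1],
    [0.03,0.001,0.001,1.011,-1],
    [0.04,0.001,0.001,1.011,-1],
    [0.04,0.001,0.001,1.011,-1],
    [0.04,0.001,0.001,1.011,-1],
    [0.04,0.001,0.001,1.011,-1],
    [0.04,0.001,0.001,1.011,-1],
  ],
)

```text
time: 14.1
ee_pos: [0.5304, -0.027, 0.1622]
tcp_rot: [-99.3, 88.2, 92.2]
wrist_force: [0.3, 0.3, -1.5]
opening: 0.0114
```

```bash
python3 - <<'E'
from h import *
import pickle
plan([.531,-.028,.156],-78.7)
ims=[]
for n in ('side','scene'):
    c=cams.camera(n);pickle.dump(c,open(n+'4.pkl','wb'))
    K=c['camera_matrix'];q=c['R']@np.array([.56,-.02,.1])+c['t'];u=int(K[0,0]*q[0]/q[2]+K[0,2]);v=int(K[1,1]*q[1]/q[2]+K[1,2])
    u0,v0=u-50,v-60;print(n,u0,v0)
    ims.append(cv2.resize(c['frame'][v0:v0+100,u0:u0+100],(400,400),interpolation=cv2.INTER_CUBIC))
cv2.imwrite('pics/b1.png',np.hstack(ims))
E
```

```text
shift [ 0.0061  0.0013 -0.0003] roll 0.004 | jaw -78.5 tcp [ 0.5304 -0.027   0.1622] ax [-0.001  0.031 -1.   ] F [ 0.3  0.3 -1.5] op 0.0114 t 14.1 q6 165.0
side 222 135
scene 217 163
```

View pics/b1.png

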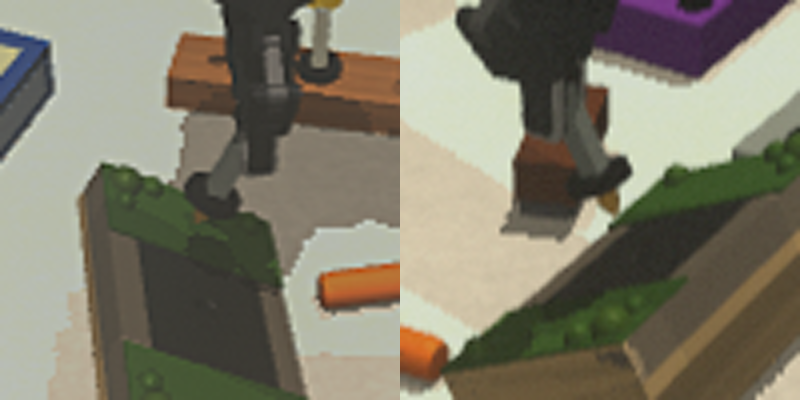

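The signal leans correctly. The tip is at side crop (200,213) and scene crop (610,200), and there is a faint spot on the plate at (208,303). I'll triangulate the tip and the spot.

```bash
cat >> h.py <<'E'
O=np.array([.558,.0155,.075]);YAW=np.radians(11.3)
ex=np.array([np.cos(np.pi/6)*np.cos(YAW),np.cos(np.pi/6)*np.sin(YAW),.5]);ey=np.array([-np.sin(YAW),np.cos(YAW),0]);ez=np.cross(ex,ey)
F=np.stack([ex,ey,ez])
def face(p): return F@(np.asarray(p)-O)
def tri(obsv):
    A=[];b=[]
    for c,u,v in obsv:
        K=c['camera_matrix'];M=K@np.c_[c['R'],c['t']]
        for r,x in ((0,u),(1,v)): e=M[r]-x*M[2];A.append(e[:3]);b.append(-e[3])
    return np.linalg.lstsq(np.array(A),np.array(b),rcond=None)[0]
E
python3 - <<'E'
from h import *
import pickle
S=pickle.load(open('side4.pkl','rb'));C=pickle.load(open('scene4.pkl','rb'))
p=tri([(S,222+200/4,135+216/4),(C,217+212/4,163+210/4)]);print('tip',p.round(4),face(p).round(4))
f=tri([(S,222+211/4,135+195/4),(C,217+198/4,163+178/4)]);print('foot',f.round(4)); a=f-p;print('axis tilt',np.degrees(np.arccos(a[2]/np.linalg.norm(a))),a.round(4))
t=tri([(S,222+262/4,135+115/4),(C,217+172/4,163+130/4)]);a=t-p;print(t)
s=world(S,222+208/4,135+303/4);print('spot',s.round(4),face(s).round(4))
for u,v in ((255,200),(275,200),(285,215),(265,220)): print(face(world(S,u,v)).round(4))
g=S['frame'][195:225,255:292].astype(int).sum(2)//3
o=obs();print('geom tip',(o['ee_pos']+[0,0,.019]-.0695*ez).round(4))
print(g[8:24,8:32])
E
```

```text
tip [ 0.5643 -0.0185  0.1219] [ 0.023  -0.0346  0.0409]
foot [ 0.5567 -0.0202  0.1388]
axis tilt 24.76593893224268 [-0.0076 -0.0017  0.0169]
[ 0.54212233 -0.03668028  0.17571573]
spot [0.5548 0.0023 0.0703] [-0.0073 -0.0124 -0.0012]
[ 0.0475 -0.0251  0.0017]
[-0.0127 -0.0498  0.0039]
[-0.0363 -0.005   0.0029]
[0.0267 0.0367 0.0019]
geom tip [ 0.5647 -0.0203  0.1215]
[[57 58 57 57 56 56 56 56 57 57 55 51 50 51 51 51 52 57 55 57 53 55 58 58]
 [57 57 56 56 56 56 57 56 56 56 56 56 56 56 55 51 57 55 54 54 52 52 55 57]
 [58 57 58 57 56 57 58 55 56 56 56 56 56 55 56 55 56 55 55 50 51 49 50 55]
 [58 56 57 56 57 57 56 55 56 56 56 56 55 55 55 55 55 55 56 55 51 51 51 56]
 [57 57 57 56 55 56 56 57 55 56 56 55 56 56 55 56 56 56 54 56 55 55 49 52]
 [58 57 57 56 56 56 56 57 56 56 56 56 55 55 56 55 55 55 55 55 56 54 55 62]
 [58 57 57 56 57 57 56 55 55 55 56 56 56 56 55 56 56 55 55 56 55 55 54 56]
 [57 57 57 57 56 56 56 54 52 53 56 62 58 54 55 55 55 56 55 55 55 56 54 56]
 [57 57 57 57 56 58 56 55 52 54 54 61 68 55 54 55 55 56 55 55 55 55 55 56]
 [57 57 57 56 56 56 56 56 55 55 55 55 55 56 56 56 56 56 56 56 56 56 53 54]
 [58 58 57 56 57 55 56 55 56 55 56 54 54 55 55 56 53 55 55 55 55 56 55 54]
 [56 56 57 57 56 56 55 57 55 56 56 56 54 55 56 55 56 55 55 56 56 55 55 54]
 [57 56 57 57 56 58 57 57 56 56 55 56 57 55 56 56 56 55 56 56 56 56 55 54]
 [58 57 56 57 57 56 56 58 56 55 55 55 56 55 55 55 55 55 56 55 55 55 55 56]
 [58 57 56 57 57 56 57 56 56 56 56 55 56 56 55 56 56 55 56 56 55 56 55 55]
 [57 56 57 57 57 57 56 57 56 56 57 56 56 55 56 55 56 55 54 56 55 56 55 56]]
```

The spot looks like the 14 mm socket mouth, at about face y −12 mm; the slide will confirm it. The tip is now at face y about −35 mm, so going straight down lands it on the middle line. Descend gently.

Request:
apply_moves(
  commands=[
    [0.02,0,0,0,-1],
    [0.034,0,0,0,-1],
    [0.038,0,0,0,-1],
    [0.039,0,0,0,-1],
    [0.04,0,0,0,-1],
    [0.041,0,0,0,-1],
    [0.042,0,0,0,-1],
    [0.042,0,0,0,-1],
  ],
)

```text
time: 15.0
ee_pos: [0.5308, -0.0258, 0.1209]
tcp_rot: [-101.2, 88.2, 90.3]
wrist_force: [0.2, -0.1, -0.2]
opening: 0.0113
```

Request:
apply_moves(
  commands=[
    [0.001,0,0,0,-1],
    [0.002,0,0,0,-1],
    [0.003,0,0,0,-1],
  ],
)

```text
time: 15.3
ee_pos: [0.5308, -0.0257, 0.118]
tcp_rot: [-101.6, 88.2, 89.9]
wrist_force: [-2.5, -1.3, 6.4]
opening: 0.0117
```

Contact of about 7 N, directed along the plate normal. Slide along +y of the face, which is tool −y.

Request:
apply_moves(
  commands=[
    [0,-0.002,0,0,-1],
    [0,-0.004,0,0,-1],
    [0,-0.006,0,0,-1],
    [0,-0.008,0,0,-1],
    [0,-0.01,0,0,-1],
    [0,-0.012,0,0,-1],
  ],
)

```text
time: 15.9
ee_pos: [0.5284, -0.0137, 0.1183]
tcp_rot: [-101.5, 88.2, 90.0]
wrist_force: [-0.3, -0.6, -0.1]
opening: 0.0113
```

Request:
apply_moves(
  commands=[
    [0,-0.002,0,0,-1],
    [0,-0.004,0,0,-1],
  ],
)

```text
time: 16.1
ee_pos: [0.5275, -0.0095, 0.1184]
tcp_rot: [-101.4, 88.2, 90.0]
wrist_force: [0.0, -0.2, -0.1]
opening: 0.0115
```

Request:
apply_moves(
  commands=[
    [0,-0.002,0,0,-1],
    [0,-0.004,0,0,-1],
  ],
)

```text
time: 16.3
ee_pos: [0.5267, -0.0054, 0.1184]
tcp_rot: [-101.3, 88.2, 90.1]
wrist_force: [-0.3, 0.1, -0.7]
opening: 0.0121
```

Request:
apply_moves(
  commands=[
    [0,-0.002,0,0,-1],
    [0,-0.004,0,0,-1],
  ],
)

```text
time: 16.5
ee_pos: [0.5258, -0.0012, 0.1185]
tcp_rot: [-101.1, 88.2, 90.4]
wrist_force: [-0.0, 0.1, -0.1]
opening: 0.0115
```

The zero force came from the tool's 1.8° tilt, which lifted the tip as it slid. The tip should now be close to the socket, so probe down gently.

Request:
apply_moves(
  commands=[
    [0.001,0,0,0,-1],
    [0.002,0,0,0,-1],
    [0.003,0,0,0,-1],
    [0.003,0,0,0,-1],
  ],
)

```text
time: 16.9
ee_pos: [0.5258, -0.0012, 0.1153]
tcp_rot: [-100.6, 88.2, 90.9]
wrist_force: [0.9, 0.4, -0.3]
opening: 0.0112
```

3 mm below plate level with no force, so the tip is in the socket. Now insert along the face normal (tx 0.866, tz −0.5 per unit).

Request:
apply_moves(
  commands=[
    [0.0009,0,-0.0005,0,-1],
    [0.0017,0,-0.001,0,-1],
    [0.0026,0,-0.0015,0,-1],
    [0.0035,0,-0.002,0,-1],
    [0.0043,0,-0.0025,0,-1],
    [0.0043,0,-0.0025,0,-1],
  ],
)

```text
time: 17.5
ee_pos: [0.5272, -0.0, 0.1109]
tcp_rot: [-96.8, 88.1, 94.7]
wrist_force: [-6.9, 3.0, 3.4]
opening: 0.0112
```

Request:
apply_moves(
  commands=[
    [0,-0.0008,0.0008,0,-1],
    [0,-0.0015,0.0015,0,-1],
    [0,-0.0015,0.0015,0,-1],
  ],
)

```text
time: 17.8
ee_pos: [0.5256, 0.0011, 0.1109]
tcp_rot: [-97.6, 88.2, 93.9]
wrist_force: [0.1, 0.7, -1.8]
opening: 0.0114
```

Free again. Continue inserting.

Request:
apply_moves(
  commands=[
    [0.0009,-0.0002,-0.0005,0,-1],
    [0.0017,-0.0004,-0.001,0,-1],
    [0.0026,-0.0005,-0.0015,0,-1],
    [0.0035,-0.0005,-0.002,0,-1],
    [0.0035,-0.0005,-0.002,0,-1],
  ],
  newtons=25,
)

```text
time: 18.3
ee_pos: [0.5275, 0.0021, 0.1072]
tcp_rot: [-97.2, 88.2, 94.3]
wrist_force: [-0.6, -0.9, -0.9]
opening: 0.0115
```

Request:
apply_moves(
  commands=[
    [0.0009,0,-0.0005,0,-1],
    [0.0017,0,-0.001,0,-1],
    [0.0026,0,-0.0015,0,-1],
    [0.0035,0,-0.002,0,-1],
    [0.0035,0,-0.002,0,-1],
  ],
)

```text
time: 18.8
ee_pos: [0.5294, 0.0026, 0.1035]
tcp_rot: [-96.8, 88.2, 94.7]
wrist_force: [0.3, 0.4, -0.4]
opening: 0.0115
```

Request:
apply_moves(
  commands=[
    [0.0009,0,-0.0005,0,-1],
    [0.0017,0,-0.001,0,-1],
    [0.0026,0,-0.0015,0,-1],
    [0.0035,0,-0.002,0,-1],
    [0.0035,0,-0.002,0,-1],
  ],
)

```text
time: 19.3
ee_pos: [0.5304, 0.003, 0.1018]
tcp_rot: [-95.7, 88.2, 95.8]
wrist_force: [-11.6, -2.3, 16.0]
opening: 0.0116
```

```bash
python3 - <<'E'
from h import *
plan([.5,0,.2])
ims=[]
for n in ('side','scene'):
    c=cams.camera(n)
    K=c['camera_matrix'];q=c['R']@np.array([.55,.0,.1])+c['t'];u=int(K[0,0]*q[0]/q[2]+K[0,2]);v=int(K[1,1]*q[1]/q[2]+K[1,2])
    ims.append(cv2.resize(c['frame'][v-40:v+40,u-40:u+40],(400,400),interpolation=cv2.INTER_CUBIC))
cv2.imwrite('pics/b2.png',np.hstack(ims))
E
```

```text
shift [-0.0982 -0.0063  0.0301] roll 0 | jaw -78.5 tcp [0.5304 0.003  0.1018] ax [-0.003  0.032 -0.999] F [-11.6  -2.3  16. ] op 0.0116 t 19.3 q6 168.0
```

View pics/b2.png

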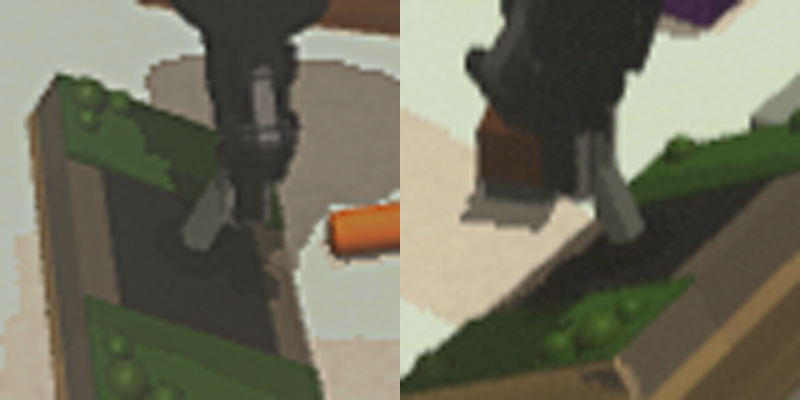

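Total depth is about 17–18 mm with 20 N along the normal: the foot is meeting the plate. I'll ease the top slightly toward the robot while pressing lightly, to settle it flat.

Request:
apply_moves(
  commands=[
    [0.0005,0,0.001,0,-1],
    [0.001,0,0.002,0,-1],
    [0.001,0,0.003,0,-1],
    [0.001,0,0.003,0,-1],
  ],
  newtons=20,
)

```text
time: 19.8
ee_pos: [0.5284, 0.0025, 0.101]
tcp_rot: [-99.7, 88.2, 91.8]
wrist_force: [5.7, 1.4, 0.4]
opening: 0.0116
```

Request:
apply_moves(
  commands=[
    [0.0006,0,-0.0003,0,-1],
    [0.0012,0,-0.0007,0,-1],
    [0.0018,0,-0.001,0,-1],
    [0.0022,0,-0.0012,0,-1],
    [0.0022,0,-0.0012,0,-1],
  ],
)

```text
time: 20.3
ee_pos: [0.5287, 0.0026, 0.1007]
tcp_rot: [-98.9, 88.2, 92.6]
wrist_force: [-10.4, -1.2, 17.7]
opening: 0.0115
```

Firm stop. Open gently, then look before retreating.

Request:
apply_moves(
  commands=[
    [0,0,0,0,-1],
    [0,0,0,0,-0.6],
    [0,0,0,0,-0.4],
    [0,0,0,0,-0.2],
    [0,0,0,0,0],
    [0,0,0,0,0],
    [0,0,0,0,0],
  ],
)

```text
time: 21.0
ee_pos: [0.5287, 0.0026, 0.1006]
tcp_rot: [-98.5, 88.2, 93.0]
wrist_force: [0.2, -0.1, 0.6]
opening: 0.043
```

Request:
apply_moves(
  commands=[
    [-0.01,0,0,0,0],
    [-0.03,0,0,0,0],
    [-0.06,0,0,0,0],
    [-0.1,0,0,0,0],
    [-0.14,0,0,0,0],
    [-0.18,0,0,0,0],
    [-0.18,0,0,0,0],
  ],
)

```text
time: 21.7
ee_pos: [0.53, -0.0032, 0.287]
tcp_rot: [-113.8, 88.2, 77.7]
wrist_force: [1.1, 0.3, -0.4]
opening: 0.0427
```

```bash
python3 - <<'E'
from h import *
plan([.5,0,.2])
ims=[]
for n in ('side','scene'):
    c=cams.camera(n);P=cloud(c)
    K=c['camera_matrix'];q=c['R']@np.array([.54,.0,.12])+c['t'];u=int(K[0,0]*q[0]/q[2]+K[0,2]);v=int(K[1,1]*q[1]/q[2]+K[1,2])
    ims.append(cv2.resize(c['frame'][v-40:v+40,u-40:u+40],(400,400),interpolation=cv2.INTER_CUBIC))
    # points above plate near the signal in face frame
    Q=(P-O)@F.T
    m=(c['depth']>0)&(Q[...,2]>.006)&(Q[...,2]<.12)&(abs(Q[...,0])<.045)&(abs(Q[...,1])<.045)
    q=Q[m]
    for a,b in ((.006,.012),(.014,.03),(.03,.045),(.045,.058),(.062,.075),(.075,.09),(.09,.11)):
        k=q[(q[:,2]>a)&(q[:,2]<b)]
        if len(k): print(n,a,b,len(k),k.mean(0).round(4))
    for k in ('key_red','key_green','lamp','marker','loco_box','wagon_box','wagon','mug','driver'):
        r=cams.spot_in(k,n)
        if r and r[0]['confidence']>.5:
            l,t,rr,bb=r[0]['rect']; print(k,np.round(r[0]['rect']).astype(int).tolist(),P[int((t+bb)/2),int((l+rr)/2)].round(3))
cv2.imwrite('pics/b3.png',np.hstack(ims))
E
```

```text
shift [ 0.0868 -0.0066  0.0299] roll 0 | jaw -78.5 tcp [ 0.53   -0.0032  0.287 ] ax [ 0.007  0.031 -0.999] F [ 1.1  0.3 -0.4] op 0.0427 t 21.7 q6 167.0
side 0.006 0.012 78 [-0.0005 -0.0001  0.0093]
side 0.014 0.03 35 [-0.0011 -0.0014  0.0227]
side 0.03 0.045 34 [-0.0013 -0.0022  0.0378]
side 0.045 0.058 29 [-0.0013 -0.0014  0.0515]
side 0.062 0.075 53 [ 0.0001 -0.0003  0.069 ]
side 0.075 0.09 67 [-0.0004 -0.0007  0.0825]
side 0.09 0.11 52 [-0.0021 -0.0022  0.0944]
key_red [394, 329, 409, 345] [0.285 0.326 0.066]
key_green [400, 347, 414, 360] [0.278 0.357 0.064]
lamp [321, 127, 329, 159] [ 0.417 -0.406  0.   ]
marker [297, 126, 309, 156] [ 0.489 -0.301  0.076]
loco_box [161, 193, 205, 294] [0.761 0.116 0.058]
wagon_box [196, 145, 236, 182] [ 0.743 -0.203  0.051]
wagon [323, 239, 362, 284] [0.388 0.132 0.048]
mug [154, 338, 215, 401] [0.702 0.393 0.005]
driver [301, 198, 353, 211] [ 0.418 -0.086  0.022]
scene 0.006 0.012 61 [ 0.0034 -0.0108  0.0079]
scene 0.014 0.03 55 [ 0.0016 -0.0095  0.0215]
scene 0.03 0.045 50 [ 0.0022 -0.0103  0.0373]
scene 0.045 0.058 46 [ 0.0016 -0.0101  0.0512]
scene 0.062 0.075 76 [ 0.0029 -0.0112  0.0685]
scene 0.075 0.09 92 [ 0.0033 -0.0109  0.0827]
scene 0.09 0.11 29 [ 0.0015 -0.0088  0.0923]
key_green [327, 184, 339, 189] [0.521 0.256 0.061]
lamp [112, 244, 131, 288] [ 0.423 -0.296  0.07 ]
marker [131, 260, 152, 311] [ 0.5   -0.303  0.069]
loco_box [323, 227, 422, 328] [0.798 0.03  0.059]
wagon_box [211, 326, 295, 392] [ 0.767 -0.272  0.047]
wagon [245, 184, 267, 217] [ 0.513 -0.006  0.131]
mug [395, 172, 446, 221] [0.705 0.371 0.059]
```

View pics/b3.png

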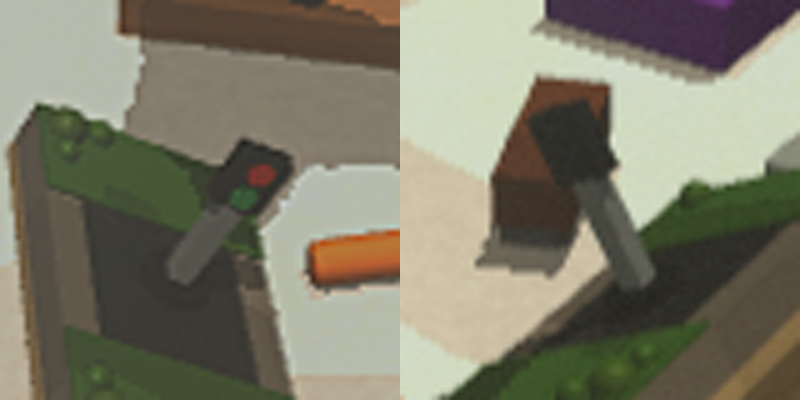

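The signal stands square: its centreline stays within about 2 mm over the full height, the head top is at about 94 mm, and the foot is flat on the plate. The bystanders are in place and the hand is clear. Hand in.

```bash
python3 -c "
from h import *
print(bot.job_done())"
```

```text
the job is handed in; nothing more can be done
None
```

The job is handed in. The red key is latched and the signal is standing home in the display board; the hand-in gave no verdict.

- **Red key:** I pressed it to its stop. The wrist camera then read the red top at 56.4 mm and the green at 64.7 mm, so red is latched and green is up. I did not measure the keys again at the end, but nothing went near the console afterwards.
- **Tilting the signal:** The tool can only point down, so I gripped the signal lightly and pivoted it about 30° against the rim of its stand hole. I then turned the hand half round so that it leaned to match the board.
- **Finding the socket:** I touched the tip on the plate with about 7 N and slid it along the middle line. The tool's slight tilt lifted the tip off the plate partway, so I did not feel it drop in. I found the socket by probing down where a spot in the picture suggested it was.
- **Seating it:** The pin went in until the foot stopped hard at about 20 N, and I let go and backed off.

**Last checks:**
- **Signal:** Both cameras put the post square to the plate within a few degrees, its head top at about 94 mm, within about 3 mm of the middle line. Their average puts it about 6 mm from the plate's centre along the line; the cameras disagree on that by up to 11 mm because they see different sides, well inside the 44 mm limit.
- **Other pieces:** Most stood within about 12 mm of the first measurements, mostly detector scatter. Some finder readings were wrong, such as the side camera's keys (it picked the purple console) and the scene camera's wagon. The other camera showed the wagon unmoved.

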